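# Set a film coater's blade gap by the drag of a setting gauge

### The arm

A 6-joint arm with a two-finger parallel gripper is mounted at the origin on the work surface. World frame = base frame: x ahead of the robot, y to its left, z up, the work surface at z = 0. Lengths are in m, angles in rad, forces in N, time in s.
With the tool pointing down it reaches from about 0.275 to 0.975 m from the base axis. Payload 8.4 kg.
Tool frame: the origin (TCP) lies between the finger pads; the fingertips stand 22 mm ahead of it and the grasp point (between the pads) lies 3 mm ahead of it; z points along the fingers, y is the line along which they close (so a half turn about z gives the same grasp; the last joint's range is limited). The gripper opens to 92 mm and grips with 3 to 60 N. Pads are 20 mm wide; open, the fingers measure 128 mm over their backs; the gripper's body (75 mm by 189 mm) begins 69 mm behind the grasp point.
Start: joints at [1.239, 0.353, 1.633, -0, 1.155, -0.002], TCP at [0.202, 0.591, 0.237] pointing down, gripper open.
Joint ranges: [-2.63, 2.63], [-0.92, 2.1], [0.06, 2.66], [-1.3, 4.44], [0, 2.69], [-3.02, 3.02]. Speed limits (rad/s): [2.22, 2.22, 2.79, 3.14, 3.14, 3.14].

### API

Orientations are given as a rotation vector (axis times angle).
In Python, from rig import env gives the robot as it stands. The module is installed in compiled form; this text tells all that it offers.
- The arm moves only by the tool drive_tool, never from a script. Its argument "rows" is a list of rows, each a list of 6 numbers: the shift along the tool's x, y, z normalised to -1 to 1, where 1 is 0.04 m, then the turn, a rotation vector about the tool's x, y, z normalised to -1 to 1, where 1 is 180 degrees. In form: [[dx, dy, dz, wx, wy, wz], ...]. A call has 1 to 5 rows; each row shifts and turns the commanded pose from where the row before left it, along the tool's axes as they then stand; what a row does not reach is not made up. A row lasts 1/12 s, in which the tool goes at most 41.7 mm and 7.16 degrees, less where a joint would pass 70% of its speed; a pose out of reach is approached as far as the arm can. A call with a number of a shift or a turn outside -1 to 1 is refused whole. A call with a gripper value outside its range is refused whole. "grip" is the gripper command: -1 is shut, 1 is fully open, values between are in proportion, set as the call begins (left out, the last holds). The fingers move at their own pace and stop on an object; "grip_force" is the grip in N (left out, the last holds). Time passes only in rows, so rows that do not move let the fingers close. It gives the time, the measured TCP pose, the force, the opening and the grip force at its end, in the units of the state.
- env.get_obs(): the state, without advancing time (a new reading comes with each control period).
- env.camera(name): name is "scene" or "side" or "wrist"; returns the picture (384x512x3 uint8, blue, green, red); there is no depth.
- env.calibration(name): a dict with "fov_y" (degrees; the focal length in pixels is half the picture's height over the tangent of half this angle, whatever the lens; pixels are square), "cx", "cy" (the principal point, pixels), "extrinsics" (4x4, takes a point from camera to world coordinates); the wrist camera has in their place "tool_from_camera" (4x4, takes a point from camera to tool coordinates, whose origin is the TCP and whose axes are the flange's). Camera axes: x right, y down, z forward; pixel columns grow to the right and rows downward; lengths in m; the calibration is good to about 2 mm. The wrist camera is an equidistant fisheye: a pixel r from the principal point sees the ray r / f radians off the axis. A picture is of the moment at which its call begins: read the wrist's pose just before it. calibration takes no time and is no camera call.
- env.finish_job(): hands the job in; it is judged then, once.
The state is a dict: "time": time; "joint_positions": joint angles; "qd": joint speeds; "tau": joint torques, N m; "tcp_pos": TCP position; "ee_rot": TCP orientation; "contact_force": force on the tool from outside, world axes, zero at the start; "wrist_torque": the same for the moment, N m; "gripper_width": finger opening in m; "finger_force": force on a finger pad.
Only numpy, scipy, OpenCV 4.12 (cv2) and the standard library are available. Lean on these libraries where they do the work, as an engineer would, in place of code of your own. Each camera call takes 0.05 s, during which the arm holds its last target. There are 200 camera calls.

### The job

The blue-handled setting gauge already lies in the gap under the film coater's doctor blade, but the gap is still too wide and the gauge slides loose. Turn the red bar of the adjusting screw clockwise a little at a time, letting go of it to try the gauge, until the gauge just drags: with nothing else bearing on it, sliding it along the bed should take a light steady pull of about 6 N, and the blade must never be screwed down hard on it. Leave the screw at that setting, draw the gauge straight out towards the front against the drag, and lay it flat, handle up, on the green mat without dropping it or disturbing anything else.

Things in the scene. Friction and masses are not known exactly. Their poses are not given: they have to be found in the camera images.
- coater: Bench film coater, fixed: white base 320 x 240 mm, dark steel bed 62 mm above the bench. Origin: centre of its underside; x to its back (away from the robot), y to its left, z up. A bridge spans the bed at x = +60 mm: cheeks at y = +-108 mm and a cross-beam 50 mm deep in x, underside 139 mm, top 157 mm above the bench (brass bushes to 163). Behind it a take-up roller, 120 mm high.
- gap (a point): Point on the bed under the doctor blade, 60 mm behind and 62 mm above the coater's origin. The steel blade hangs under the bridge across the bed, its lower edge rounded (radius 3 mm). The bridge is shimmed up to 1.2 mm high or low, so no pose given here tells the gap: with the screw at 0 the edge is 0.6 to 3 mm above the gauge's strip and first touches it between screw = 0.45 and 2.4 rad.
- screw_bar (a point): Grip centre of the adjusting screw's red bar, on the screw's vertical axis above the bridge, 198 mm above the bench (within 1 mm); its axes are the coater's and do not turn with the bar. Bar: 50 mm long, 12 mm thick, 26 mm tall (185 to 211 mm above the bench), on a 14 mm thick neck; collar top at 168 mm. It keeps its height as it turns and stays where left (friction about 0.1 N m).
- screw (a joint): Screw angle, rad, growing clockwise seen from above, which lowers the blade 8 mm per turn (1.27 mm per rad). At 0 the bar lies along the coater's y axis; at angle a it is turned a clockwise from that. Starts at -0.4 to 0.4; stops at -1.2 and 4.0. The blade is sprung: once it bears on the gauge its force grows about 12 N per mm of travel, 15 N per rad.
- gauge_grip (a point): Centre of the gauge's blue handle, 20 mm above the gauge's underside. Upright handle 55 mm long (along the gauge), 14 mm wide, from the strip's top at 4 mm to 36 mm above the underside; the strip stands out 4 mm on each side of it. Gauge x runs from the handle along the strip to its far tip (to the coater's back), z up. About 0.11 kg.
- gauge_mid (a point): Middle of the gauge's steel strip (170 x 22 x 4 mm, flat on the bed), 57.5 mm along gauge x from the handle's centre, 2 mm above the underside; the tip is 85 mm on and starts 35 to 45 mm past the blade. Friction on steel is about 0.6 (0.5 to 0.7) on each face: pull = 1.2 x blade force + 0.6 N; each N of lift on the handle takes off 0.6 N, of pressing adds it.
- mat: Green rubber mat fixed on the bench, 240 (x) x 220 (y) x 4 mm. Origin: centre of its underside. The red gauge lies along x on its right part (y about -70 mm); the rest is free.
- gauge_red: Another gauge with a red handle, same shape but 6 mm strip, lying on the mat: leave alone. Origin: centre of its underside, x from the handle to the tip (170 mm long).
- spare_blade: Spare steel blade, 30 x 150 x 6 mm, loose on the bench: leave alone. Origin: centre of its underside.
- beaker: Glass beaker, 70 mm wide, 90 mm tall: leave alone. Origin: centre of its underside.
- wash_bottle: White bottle with a red cap, 66 mm wide, 170 mm tall: leave alone. Origin: centre of its underside.
- film_core: White plastic film core, a tube 84 mm wide, 75 mm tall, standing: leave alone. Origin: centre of its underside.
- screwdriver: Screwdriver with a red handle lying on the bench: leave alone. Origin: about its middle.
- tape_roll: Yellow-brown roll of tape, 90 mm wide, 24 mm tall, lying flat: leave alone. Origin: centre of its underside.
There are look-alikes about, which are no part of the job. Leave any pink or turquoise look-alike of the part that bears gauge_grip alone.

How it is judged:
On the way, in this order (a step that is already met when the one before it is completed fails the run):
1. the screw is set so that the blade bears lightly on the gauge (2 to 9 N), the fingers touching neither the gauge nor the screw (contact force between blade_c0 and gauge between 2 and 9 N and contact force between the fingers and gauge below 0.05 N and contact force between the fingers and screw below 0.05 N), for 0.3 s.
2. the gauge is drawn towards the front through the gap by the fingers with the blade bearing on it (contact force between each of the fingers, blade_c0 and gauge above 1 N and x of gauge_mid in the frame of coater below -0.006 m), for 0.08 s.
At the end, for the whole second after the job is handed in: The gauge lies flat (within 3.5 degrees), handle up and at rest on the mat, the middle of its strip within 100 mm of the mat's centre along x and within 90 to 100 mm across, and the blade's edge is left 3.15 to 3.95 mm above the bed, as the light drag on the 4 mm gauge sets it (x of gauge_mid in the frame of mat between -0.1 and 0.1 m and y of gauge_mid in the frame of mat between -0.09 and 0.1 m and z of gauge_mid in the frame of mat between 0.003 and 0.01 m and angle between gauge_mid's own z axis and vertical below 0.06 rad and linear speed of gauge below 0.02 m/s and z of blade_c0 in the frame of coater between 0.06815 and 0.06895 m); the robot touches nothing.
It fails at once if the blade is screwed down hard on the gauge (over 20 N) (contact force between blade_c0 and gauge above 20 N).
It fails at once if the gauge is dropped (linear speed of gauge above 0.6 m/s and contact force between the fingers and gauge below 0.05 N).
It fails at once if a bystander is moved by more than 20 mm (distance of any of gauge_red, spare_blade, beaker, wash_bottle, film_core, screwdriver, tape_roll from where it was at the start of the episode above 0.02 m).
It also fails if it takes over 72 s, if anything falls off the work surface, if the arm or the gripper's body presses on something with over 40 N, if the wrist force passes 120 N, or if a joint passes its speed limit or range.

## Working session

There is one attempt and no reset: what is moved stays moved. The work goes in short steps, Python scripts to look and compute and a tool call to move; the robot and the scene stay as the last step left them, time stands still between calls to the robot, and variables do not carry over. Pictures are saved under pics/ and viewed, at most 10 in all, crops included, and the job is handed in when it is done.

Besides the shell and the picture viewer there is one more tool, called after "Call:" as name(argument=value, ...), one argument or row to a line, values as JSON. drive_tool: Moves the arm, as the interface text tells. Scaled input: -1 to 1 covers 0.04 m each way for a shift and 180 degrees each way for a turn. Its arguments: {"type":"object","properties":{"rows":{"type":"array","items":{"type":"array","items":{"type":"number"}}},"grip":{"type":"number"},"grip_force":{"type":"number"}},"required":["rows"]}

```bash
mkdir -p pics
python3 - <<'E'
from rig import env
import cv2,numpy as np
np.set_printoptions(precision=4,suppress=True)
o=env.get_obs();print(o)
ims=[]
for n in("scene","side"):
    im=env.camera(n);cv2.imwrite(f"pics/{n}0.png",im)
    c=env.calibration(n);print(n,c)
print(env.calibration("wrist"))
E
```

```text
{'time': 0.0, 'joint_positions': array([ 1.2386,  0.3536,  1.6341, -0.    ,  1.1552, -0.0024]), 'qd': array([-0.0015,  0.0017, -0.0011,  0.0008, -0.0003, -0.0006]), 'tau': array([ -0.0033, -59.3852, -33.4202,   0.0695,   0.0237,  -0.0001]), 'tcp_pos': array([0.2022, 0.5909, 0.2359]), 'ee_rot': array([-0.5156, -3.0988,  0.0022]), 'contact_force': array([-1.274 , -0.1335,  0.2058]), 'wrist_torque': array([-0.065 ,  0.0031,  0.002 ]), 'finger_force': 0.0, 'gripper_width': 0.09186312203845262}
scene {'fov_y': 50.2749260864808, 'cx': 258.8435873067079, 'cy': 189.53273430946038, 'extrinsics': array([[-0.5194,  0.6864, -0.5091,  1.1054],
       [ 0.8545,  0.4186, -0.3075,  0.4285],
       [ 0.002 , -0.5947, -0.8039,  1.1077],
       [ 0.    ,  0.    ,  0.    ,  1.    ]])}
side {'fov_y': 53.87567158278705, 'cx': 258.7990257620581, 'cy': 186.11646387547137, 'extrinsics': array([[ 0.9997, -0.0056,  0.0225,  0.4557],
       [-0.0214, -0.5997,  0.8   , -0.9835],
       [ 0.009 , -0.8002, -0.5996,  0.8922],
       [ 0.    ,  0.    ,  0.    ,  1.    ]])}
{'fov_y': 65.70646984690485, 'cx': 257.630170923775, 'cy': 191.8359661729146, 'tool_from_camera': array([[ 0.0007, -0.9652, -0.2614,  0.0742],
       [ 1.    ,  0.0004,  0.0012,  0.0001],
       [-0.0011, -0.2614,  0.9652, -0.1477],
       [ 0.    ,  0.    ,  0.    ,  1.    ]])}
```

View pics/scene0.png

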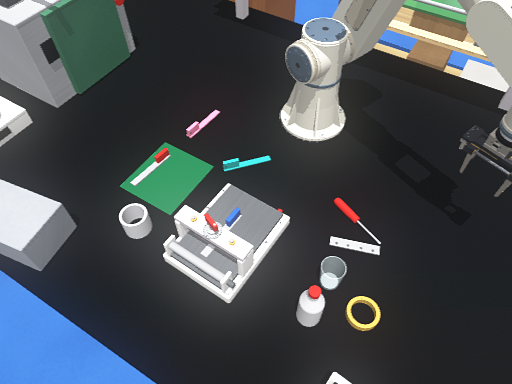

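View pics/side0.png

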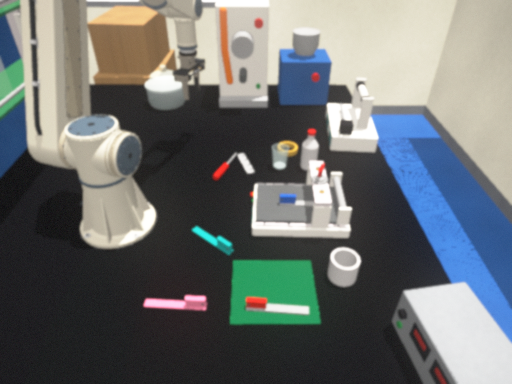

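The scene view shows the blue handle at about (233,216), and at (288,199) in the side view. Blue look-alikes are the turquoise gauge at scene (231,163) and the pink one at (192,129). The red screw bar is at scene (211,222) and side (320,172). Red look-alikes are the gauge_red handle (162,155), bottle cap (314,292), screwdriver (347,210) and a small red knob on the coater (280,211). I choose the blue and red parts on the coater, and will triangulate them and check with a crop.

```bash
cat > h.py <<'E'
from rig import env
import cv2,numpy as np
from scipy.spatial.transform import Rotation as R
np.set_printoptions(precision=4,suppress=True)
def ray(n,p,pose=None):
    c=env.calibration(n);f=192/np.tan(np.radians(c['fov_y']/2))
    u=np.array([p[0]-c['cx'],p[1]-c['cy']])
    if n=='wrist':
        r=np.hypot(*u);t=r/f;d=np.r_[u/max(r,1e-9)*np.sin(t),np.cos(t)]
        T=np.eye(4);T[:3,:3]=R.from_rotvec(pose[1]).as_matrix();T[:3,3]=pose[0];T=T@c['tool_from_camera']
    else: d=np.r_[u/f,1];T=c['extrinsics']
    d=T[:3,:3]@d;return T[:3,3],d/np.linalg.norm(d)
def plane(n,p,z,pose=None):
    o,d=ray(n,p,pose);return o+d*(z-o[2])/d[2]
def tri(a,b):
    A=0;y=0
    for o,d in(a,b):
        P=np.eye(3)-np.outer(d,d);A=A+P;y=y+P@o
    x=np.linalg.solve(A,y);return x,[np.linalg.norm((np.eye(3)-np.outer(d,d))@(x-o)) for o,d in(a,b)]
def mask(im,col):
    h,s,v=cv2.split(cv2.cvtColor(im,cv2.COLOR_BGR2HSV))
    if col=='blue':m=(h>103)&(h<128)&(s>130)&(v>50)
    if col=='red':m=((h<8)|(h>172))&(s>140)&(v>60)
    if col=='green':m=(h>60)&(h<85)&(s>120)&(v>40)
    return m.astype(np.uint8)
def blobs(m,amin=10):
    n,l,s,c=cv2.connectedComponentsWithStats(m)
    return [(s[i],c[i],(l==i).astype(np.uint8)) for i in range(1,n) if s[i][4]>=amin]
E
python3 - <<'E'
from h import *
near={'blue':[(233,216),(288,199)],'red':[(211,222),(320,172)],'green':[(165,180),(275,290)]}
res={}
for k,(a,b) in near.items():
    for n,p in(('scene',a),('side',b)):
        im=cv2.imread(f'pics/{n}0.png')
        B=min(blobs(mask(im,k)),key=lambda B:np.hypot(*(B[1]-p))-(0.05*B[0][4] if k=='green' else 0))
        print(k,n,B[0],B[1]); res[k,n]=B
        if k!='green':
            r=cv2.minAreaRect(cv2.findNonZero(B[2])); print(r)
        else:
            c=cv2.approxPolyDP(cv2.convexHull(cv2.findNonZero(B[2])),5,True)[:,0]
            print([plane(n,q,.004)[:2] for q in c])
for k in('blue','red'): print(k,tri(ray('scene',res[k,'scene'][1]),ray('side',res[k,'side'][1])))
im=cv2.imread('pics/scene0.png')[170:310,140:310];im2=cv2.imread('pics/side0.png')[150:250,235:365]
cv2.imwrite('pics/c1.png',np.hstack([cv2.resize(im,(440,362),interpolation=2),cv2.resize(im2,(360,362),interpolation=2)]))
E
```

```text
blue scene [226 208  14  19 128] [232.6328 216.4688]
((232.78616333007812, 216.36550903320312), (7.308002948760986, 19.43264389038086), 41.6335334777832)
blue side [280 194  16   8 104] [287.4038 197.4904]
((287.5, 197.5), (7.0, 15.0), 90.0)
red scene [204 213  14  18  88] [210.3182 221.3182]
((210.81707763671875, 221.64634704589844), (19.52172088623047, 5.4660820960998535), 51.34019470214844)
red side [319 164   6  12  29] [321.     168.7586]
((320.5000305175781, 169.0), (3.5777084827423096, 12.074767112731934), 26.56505012512207)
green scene [ 120  142   94   73 3137] [168.518  178.8483]
[array([ 0.4024, -0.1841]), array([ 0.6385, -0.1866]), array([ 0.6377, -0.4014]), array([ 0.4023, -0.4034])]
green side [ 229  259   93   67 4809] [272.9904 290.5088]
[array([ 0.6382, -0.4042]), array([ 0.4003, -0.4035]), array([ 0.3978, -0.1846]), array([ 0.6403, -0.1837])]
blue (array([0.5832, 0.0237, 0.0873]), [np.float64(0.001016485362983119), np.float64(0.0010164853629829182)])
red (array([0.6859, 0.0281, 0.2029]), [np.float64(0.00012020188084278701), np.float64(0.00012020188084254778)])
```

View pics/c1.png

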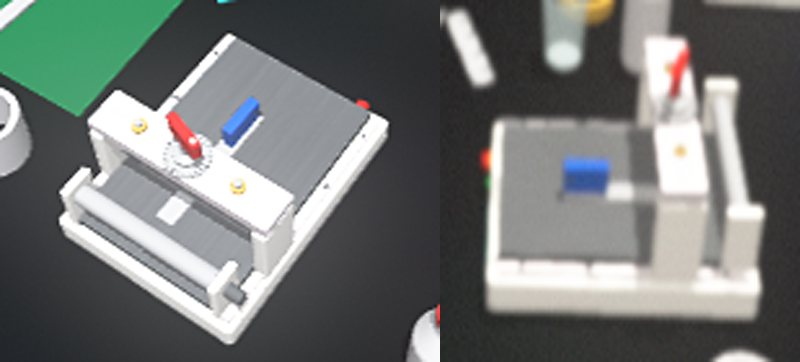

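The crop confirms it: blue handle on the strip in front of the bridge, red bar on the bridge. Measured: handle at (0.583, 0.024), bar at (0.686, 0.028, z≈0.2, plausible against 0.198), mat centre at (0.519, -0.294). I'll move above it for a wrist view.

Call:
drive_tool(
  rows=[
    [0,0,-1,0,0,-0.035],
    [0,0,-1,0,0,-0.035],
    [0,0,-1,0,0,-0.0355],
    [-0.56,-0.83,0,0,0,0],
    [-0.56,-0.83,0,0,0,0],
  ],
  grip=1,
)

```text
time: 0.52
tcp_pos: [0.2474, 0.5262, 0.359]
ee_rot: [-0.008, 3.14, 0.007]
contact_force: [0.8, 0.1, -0.5]
gripper_width: 0.0917
finger_force: 0.0
```

Call:
drive_tool(
  rows=[
    [-0.56,-0.83,0,0,0,0],
    [-0.56,-0.83,0,0,0,0],
    [-0.56,-0.83,0,0,0,0],
    [-0.56,-0.83,0,0,0,0],
    [-0.56,-0.83,0,0,0,0],
  ],
)

```text
time: 0.93
tcp_pos: [0.3601, 0.3573, 0.3564]
ee_rot: [0.003, -3.141, 0.0]
contact_force: [0.5, 0.2, 0.1]
gripper_width: 0.0917
finger_force: 0.0
```

Call:
drive_tool(
  rows=[
    [-0.56,-0.83,0,0,0,0],
    [-0.56,-0.83,0,0,0,0],
    [-0.56,-0.83,0,0,0,0],
    [-0.56,-0.83,0,0,0,0],
    [-0.56,-0.83,0,0,0,0],
  ],
)

```text
time: 1.35
tcp_pos: [0.4724, 0.1914, 0.3565]
ee_rot: [0.003, -3.142, -0.0]
contact_force: [0.7, 1.3, 0.0]
gripper_width: 0.0921
finger_force: 0.0
```

Call:
drive_tool(
  rows=[
    [-0.56,-0.83,0,0,0,0],
    [-0.56,-0.83,0,0,0,0],
    [-0.56,-0.83,0,0,0,0],
    [-0.56,-0.83,0,0,0,0],
    [-0.56,-0.83,0,0,0,0],
  ],
)

```text
time: 1.77
tcp_pos: [0.5847, 0.0256, 0.3563]
ee_rot: [0.002, -3.141, -0.0]
contact_force: [0.7, 0.7, -0.8]
gripper_width: 0.0921
finger_force: 0.0
```

Run:
```python
from h import *
o=env.get_obs();P=(o['tcp_pos'],o['ee_rot']);print(P,o['joint_positions'])
im=env.camera('wrist');cv2.imwrite('pics/w1.png',im)
for k,z in(('blue',.098),('red',.211)):
    for s,c,m in blobs(mask(im,k),60):
        r=cv2.minAreaRect(cv2.findNonZero(m));print(k,s,c,r)
        b=np.array([plane('wrist',q,z,P)[:2] for q in cv2.boxPoints(r)]);print(b,b.mean(0))
```

```text
(array([0.5847, 0.0256, 0.3563]), array([ 0.0022, -3.1411, -0.0001])) [ 0.0411  0.2004  1.5736  0.0001  1.3681 -1.5311]
blue [250 144  12  40 370] [255.4081 163.7865] ((255.34657287597656, 163.60862731933594), (9.571690559387207, 39.226314544677734), 3.3664605617523193)
[[0.6077 0.0149]
 [0.5525 0.0183]
 [0.5533 0.0313]
 [0.6085 0.0283]] [0.5805 0.0232]
red [380   7  51  38 714] [404.8936  24.9776] ((405.6502380371094, 25.077800750732422), (56.080284118652344, 13.73302936553955), 31.184972763061523)
[[0.4009 0.1511]
 [0.3854 0.1604]
 [0.4085 0.2201]
 [0.4245 0.2094]] [0.4048 0.1852]
red [ 48  90  15  29 373] [ 54.5603 104.0992] ((54.7396125793457, 104.00959014892578), (13.469228744506836, 28.49721336364746), 2.2906100749969482)
[[ 0.501  -0.2196]
 [ 0.4676 -0.2163]
 [ 0.4712 -0.1951]
 [ 0.5038 -0.1982]] [ 0.4859 -0.2073]
red [453 242  18  10 126] [461.2698 247.3492] ((461.5, 246.5), (9.0, 17.0), 90.0)
[[0.6563 0.2773]
 [0.6587 0.3091]
 [0.6725 0.3137]
 [0.6695 0.2812]] [0.6643 0.2953]
red [240 263  40  18 213] [258.7512 271.3427] ((259.3500061035156, 271.45001220703125), (40.79337692260742, 7.589465618133545), 18.43494987487793)
[[0.6797 0.0052]
 [0.6703 0.0081]
 [0.6872 0.0518]
 [0.697  0.0494]] [0.6836 0.0286]
```

View pics/w1.png

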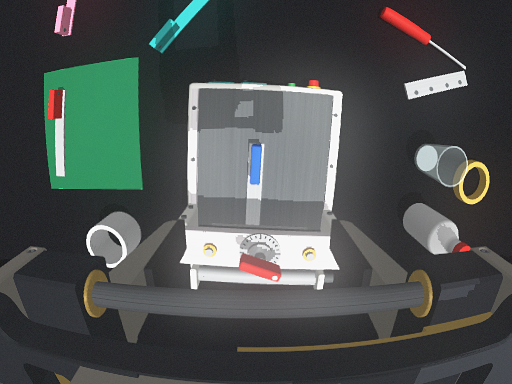

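The wrist view, with +X down and +Y right, shows the blue handle at (255,164), the red bar at (260,267) and the brass bushes at (210,250) and (309,255). Next I'll measure the coater yaw from the bushes and from the bed's edges.

Run:
```python
from h import *
im=cv2.imread('pics/w1.png');P=(np.array([0.5847,0.0256,0.3563]),np.array([.0022,-3.1411,-.0001]))
h,s,v=cv2.split(cv2.cvtColor(im,cv2.COLOR_BGR2HSV))
m=((h>12)&(h<32)&(s>90)&(v>90)).astype(np.uint8);m[:235]=0;m[265:]=0;m[:,:195]=0;m[:,325:]=0
B=[plane('wrist',c,.163,P) for _,c,_ in blobs(m,15)];print(B)
d=B[1]-B[0];print('mid',(B[0]+B[1])/2,'yaw',np.degrees(np.arctan2(d[1],d[0]))-90, np.linalg.norm(d))
# bed front edge/side edges: white-dark transitions of bed
g=cv2.cvtColor(im,cv2.COLOR_BGR2GRAY)
for rows in (110,140,170,200):
    x=np.arange(190,345);l=g[rows,185:345].astype(int)
    dd=np.diff(l);a=185+np.argmin(dd[:30]);b=185+100+np.argmax(dd[100:])
    pa,pb=plane('wrist',(a+.5,rows),.064,P),plane('wrist',(b+.5,rows),.064,P);print(pa[:2],pb[:2])
# red bar: contour
r=mask(im,'red');r[:255]=0;r[290:]=0;r[:,:220]=0;r[:,300:]=0
b=cv2.approxPolyDP(cv2.convexHull(cv2.findNonZero(r)),2,True)[:,0];print(b,[plane('wrist',q,.211,P)[:2] for q in b])
```

```text
[array([ 0.6779, -0.0342,  0.163 ]), array([0.6839, 0.092 , 0.163 ])]
mid [0.6809 0.0289 0.163 ] yaw -2.7513380344377083 0.12633689613563429
[ 0.5045 -0.0612] [0.5031 0.1381]
[ 0.5495 -0.0652] [0.5487 0.1332]
[ 0.5955 -0.0653] [0.5949 0.1337]
[ 0.6432 -0.0708] [0.6429 0.1318]
[[277 280]
 [240 269]
 [240 265]
 [245 263]
 [279 274]] [array([0.6949, 0.0488]), array([0.6801, 0.0066]), array([0.6749, 0.0067]), array([0.6723, 0.0124]), array([0.6868, 0.0508])]
```

Call:
drive_tool(
  rows=[
    [-0.82,0.02,0,0,0,0],
    [-0.82,0.02,0,0,0,0],
    [-0.82,0.03,0,0,0,0],
    [0,0,0.15,0,0,0.0382],
    [0,0,0.15,0,0,0.0382],
  ],
)

```text
time: 2.23
tcp_pos: [0.6838, 0.0305, 0.343]
ee_rot: [-0.382, -3.117, 0.0]
contact_force: [-0.8, -0.6, -0.6]
gripper_width: 0.0918
finger_force: 0.0
```

Call:
drive_tool(
  rows=[
    [0,0,0.15,0,0,0.0382],
    [0,0,0.15,0,0,0.0382],
    [0,0,0.15,0,0,0.0382],
    [0,0,0.15,0,0,0.0382],
    [0,0,0.15,0,0,0.0382],
  ],
)

```text
time: 2.65
tcp_pos: [0.6823, 0.0306, 0.3137]
ee_rot: [-1.287, -2.865, 0.001]
contact_force: [-0.4, -0.3, 0.4]
gripper_width: 0.0918
finger_force: 0.0
```

Call:
drive_tool(
  rows=[
    [0,0,0.15,0,0,0.0382],
    [0,0,0.15,0,0,0.0382],
    [0,0,0.15,0,0,0.0382],
    [0,0,0.15,0,0,0.0382],
    [0,0,0.15,0,0,0.0382],
  ],
)

```text
time: 3.07
tcp_pos: [0.6822, 0.0306, 0.2838]
ee_rot: [-2.076, -2.357, 0.001]
contact_force: [0.4, 0.4, -0.4]
gripper_width: 0.0915
finger_force: 0.0
```

Call:
drive_tool(
  rows=[
    [0,0,0.15,0,0,0.0382],
    [0,0,0.15,0,0,0.0382],
    [0,0,0.15,0,0,0.0382],
    [0,0,0.15,0,0,0.0382],
  ],
)

```text
time: 3.4
tcp_pos: [0.6822, 0.0306, 0.2598]
ee_rot: [-2.577, -1.796, 0.001]
contact_force: [0.4, 0.2, -0.7]
gripper_width: 0.0921
finger_force: 0.0
```

Call:
drive_tool(
  rows=[
    [0,0,0.74,0,0,0],
    [0,0,0.74,0,0,0],
    [0,0,0,0,0,0],
    [0,0,0,0,0,0],
  ],
  grip=-0.3,
  grip_force=25,
)

```text
time: 3.73
tcp_pos: [0.6813, 0.0305, 0.1999]
ee_rot: [-2.57, -1.803, 0.005]
contact_force: [-0.3, -0.5, 0.2]
gripper_width: 0.0674
finger_force: 0.0
```

Call:
drive_tool(
  rows=[
    [0,0,0,0,0,0],
    [0,0,0,0,0,0],
    [0,0,0,0,0,0],
    [0,0,0,0,0,0],
  ],
  grip=-1,
)

```text
time: 4.07
tcp_pos: [0.6832, 0.0305, 0.2029]
ee_rot: [2.571, 1.803, 0.003]
contact_force: [0.2, -0.7, 0.2]
gripper_width: 0.0407
finger_force: 0.0
```

Call:
drive_tool(
  rows=[
    [0,0,0,0,0,0],
    [0,0,0,0,0,0],
    [0,0,0,0,0,0],
    [0,0,0,0,0,0],
    [0,0,0,0,0,0],
  ],
)

```text
time: 4.48
tcp_pos: [0.6859, 0.0294, 0.2017]
ee_rot: [2.568, 1.8, 0.008]
contact_force: [15.3, -5.3, -7.9]
gripper_width: 0.0121
finger_force: 25.0
```

Call:
drive_tool(
  rows=[
    [0,0,0,0,0,0],
    [0,0,0,0,0,0],
  ],
)

```text
time: 4.65
tcp_pos: [0.6859, 0.0294, 0.2017]
ee_rot: [2.568, 1.8, 0.008]
contact_force: [14.0, -4.6, -7.7]
gripper_width: 0.0121
finger_force: 25.0
```

Call:
drive_tool(
  rows=[
    [0,0.1,0,0,0,0],
    [0,0,0,0,0,0.0358],
    [0,0,0,0,0,0.0358],
    [0,0,0,0,0,0.0358],
    [0,0,0,0,0,0.0358],
  ],
)

```text
time: 5.07
tcp_pos: [0.6867, 0.029, 0.2017]
ee_rot: [2.912, 1.177, 0.001]
contact_force: [2.0, -1.4, -0.0]
gripper_width: 0.0116
finger_force: 25.0
```

Call:
drive_tool(
  rows=[
    [0,0,0,0,0,0.0358],
    [0,0,0,0,0,0.0358],
    [0,0,0,0,0,0.0358],
    [0,0,0,0,0,0.0358],
  ],
)

```text
time: 5.4
tcp_pos: [0.687, 0.0285, 0.2016]
ee_rot: [3.101, 0.497, 0.002]
contact_force: [3.3, -3.3, -0.2]
gripper_width: 0.0117
finger_force: 25.0
```

Call:
drive_tool(
  rows=[
    [0,0,0,0,0,0],
  ],
)

```text
time: 5.48
tcp_pos: [0.687, 0.0285, 0.2016]
ee_rot: [3.101, 0.497, 0.002]
contact_force: [3.3, -3.6, 0.1]
gripper_width: 0.0118
finger_force: 25.0
```

Call:
drive_tool(
  rows=[
    [0,0,0,0,0,0],
    [0,0,0,0,0,0],
    [0,0,0,0,0,0],
    [0,0,-0.5,0,0,0],
    [0,0,-0.55,0,0,0],
  ],
  grip=0,
)

```text
time: 5.9
tcp_pos: [0.6848, 0.0294, 0.2419]
ee_rot: [-3.099, -0.509, 0.007]
contact_force: [0.4, 0.7, 1.2]
gripper_width: 0.0432
finger_force: 0.0
```

Call:
drive_tool(
  rows=[
    [-0.843,-0.238,0,0,0,0],
    [-0.843,-0.238,0,0,0,0],
    [-0.843,-0.238,0,0,0,0],
    [0,0,0.09,0,0,-0.0383],
    [0,0,0.09,0,0,-0.0383],
  ],
)

```text
time: 6.32
tcp_pos: [0.5793, 0.0243, 0.2366]
ee_rot: [-3.014, -0.885, 0.0]
contact_force: [0.5, -0.5, 0.5]
gripper_width: 0.0461
finger_force: 0.0
```

Call:
drive_tool(
  rows=[
    [0,0,0.09,0,0,-0.0383],
    [0,0,0.09,0,0,-0.0383],
    [0,0,0.09,0,0,-0.0383],
    [0,0,0.09,0,0,-0.0383],
    [0,0,0.09,0,0,-0.0383],
  ],
)

```text
time: 6.73
tcp_pos: [0.581, 0.0244, 0.218]
ee_rot: [-2.616, -1.739, 0.0]
contact_force: [-0.5, -0.2, 1.4]
gripper_width: 0.0456
finger_force: 0.0
```

Call:
drive_tool(
  rows=[
    [0,0,0.09,0,0,-0.0383],
    [0,0,0.09,0,0,-0.0383],
    [0,0,0.09,0,0,-0.0383],
    [0,0,0.09,0,0,-0.0383],
    [0,0,0.09,0,0,-0.0383],
  ],
)

```text
time: 7.15
tcp_pos: [0.581, 0.0243, 0.2]
ee_rot: [-1.983, -2.436, 0.0]
contact_force: [0.1, -0.0, 0.0]
gripper_width: 0.046
finger_force: 0.0
```

Call:
drive_tool(
  rows=[
    [0,0,0.09,0,0,-0.0383],
    [0,0,0.09,0,0,-0.0383],
    [0,0,0.09,0,0,-0.0383],
    [0,0,0.09,0,0,-0.0383],
    [0,0,0.09,0,0,-0.0383],
  ],
)

```text
time: 7.57
tcp_pos: [0.581, 0.0243, 0.182]
ee_rot: [-1.172, -2.914, -0.0]
contact_force: [-0.1, -1.1, -0.5]
gripper_width: 0.0457
finger_force: 0.0
```

Call:
drive_tool(
  rows=[
    [0,0,0.09,0,0,-0.0383],
    [0,0,0.09,0,0,-0.0383],
    [0,0,0.09,0,0,-0.0383],
    [0,0,0.09,0,0,-0.0383],
    [0,0,0.09,0,0,-0.0383],
  ],
)

```text
time: 7.98
tcp_pos: [0.581, 0.0244, 0.164]
ee_rot: [-0.256, -3.131, -0.0]
contact_force: [-0.4, 0.4, 0.1]
gripper_width: 0.0459
finger_force: 0.0
```

Call:
drive_tool(
  rows=[
    [0,0,0,0,0,-0.0383],
  ],
)

```text
time: 8.07
tcp_pos: [0.5806, 0.0243, 0.1635]
ee_rot: [-0.067, -3.139, -0.0]
contact_force: [-0.1, -0.1, -0.5]
gripper_width: 0.0458
finger_force: 0.0
```

```bash
cat > w.py <<'E'
from h import *
import sys
o=env.get_obs();P=(o['tcp_pos'],o['ee_rot']);print(P,o['joint_positions'],o['time'])
Rm=R.from_rotvec(P[1]).as_matrix();print('psi',np.degrees(np.arctan2(Rm[1,1],Rm[0,1])))
im=env.camera('wrist');cv2.imwrite(f'pics/{sys.argv[1]}.png',im)
for k,z in(('blue',float(sys.argv[2])),('red',.211)):
    for s,c,m in blobs(mask(im,k),100):
        r=cv2.minAreaRect(cv2.findNonZero(m));print(k,s,c)
        b=np.array([plane('wrist',q,z,P)[:2] for q in cv2.boxPoints(r)])
        e=b[1:]-b[:-1];L=np.linalg.norm(e,axis=1)[:2];a=e[np.argmax(L)];print(b.mean(0),L,'yaw',np.degrees(np.arctan2(a[1],a[0])))
E
python3 w.py w2 .098
```

```text
(array([0.5806, 0.0243, 0.1635]), array([-0.0671, -3.1393, -0.0003])) [ 0.0391  0.3662  1.7945  0.0003  0.9824 -1.4891] 8.0667
psi 87.55150073405083
blue [ 247  173   18   74 1255] [255.239  208.9833]
[0.5792 0.0233] [0.0124 0.0586] yaw -2.042267071661518
red [469   0  29  14 252] [485.9365   5.0437]
[0.4563 0.1262] [0.0193 0.007 ] yaw 104.78853403902271
red [338  59  16  11 134] [345.8881  63.8507]
[0.4898 0.0587] [0.0034 0.0056] yaw 88.57432244796026
```

Call:
drive_tool(
  rows=[
    [0,-0.02,0.88,0,0,0],
    [0,0,0.88,0,0,0],
    [0,0,0,0,0,0],
    [0,0,0,0,0,0],
    [0,0,0,0,0,0],
  ],
  grip=-1,
  grip_force=15,
)

```text
time: 8.53
tcp_pos: [0.5819, 0.0234, 0.0951]
ee_rot: [0.081, 3.14, 0.0]
contact_force: [-0.1, -0.8, 0.9]
gripper_width: 0.0145
finger_force: 0.1
```

Call:
drive_tool(
  rows=[
    [0,0,0,0,0,0],
    [0,0,0,0,0,0],
  ],
)

```text
time: 8.7
tcp_pos: [0.5821, 0.0232, 0.0954]
ee_rot: [0.08, 3.138, -0.0]
contact_force: [-0.3, -1.0, -2.0]
gripper_width: 0.0139
finger_force: 15.0
```

Call:
drive_tool(
  rows=[
    [0,0,0,0,0,0],
  ],
)

```text
time: 8.78
tcp_pos: [0.582, 0.0232, 0.0952]
ee_rot: [0.08, 3.138, 0.0]
contact_force: [0.5, -1.8, 1.6]
gripper_width: 0.0141
finger_force: 15.0
```

Call:
drive_tool(
  rows=[
    [0.04,0,0,0,0,0],
  ],
)

```text
time: 8.87
tcp_pos: [0.5812, 0.0234, 0.0951]
ee_rot: [0.08, 3.137, 0.0]
contact_force: [4.2, -0.4, 1.7]
gripper_width: 0.0138
finger_force: 15.0
```

Call:
drive_tool(
  rows=[
    [0.04,0,0,0,0,0],
  ],
)

```text
time: 8.95
tcp_pos: [0.5799, 0.0235, 0.0951]
ee_rot: [0.08, 3.136, 0.0]
contact_force: [5.3, -0.6, 3.1]
gripper_width: 0.014
finger_force: 15.0
```

Call:
drive_tool(
  rows=[
    [0,0,0,0,0,0],
  ],
)

```text
time: 9.03
tcp_pos: [0.5797, 0.0235, 0.0951]
ee_rot: [0.08, 3.137, 0.0]
contact_force: [4.3, 0.5, 6.3]
gripper_width: 0.014
finger_force: 15.0
```

Call:
drive_tool(
  rows=[
    [0.02,0,-0.02,0,0,0],
  ],
)

```text
time: 9.12
tcp_pos: [0.5778, 0.0236, 0.0951]
ee_rot: [0.08, 3.139, 0.0]
contact_force: [1.7, 0.0, -1.0]
gripper_width: 0.0139
finger_force: 15.0
```

Call:
drive_tool(
  rows=[
    [0.04,0,0,0,0,0],
  ],
)

```text
time: 9.2
tcp_pos: [0.5764, 0.0237, 0.0951]
ee_rot: [0.08, 3.139, 0.0]
contact_force: [3.6, 0.0, 3.3]
gripper_width: 0.0138
finger_force: 15.0
```

Call:
drive_tool(
  rows=[
    [0.04,0,0,0,0,0],
  ],
)

```text
time: 9.28
tcp_pos: [0.5749, 0.0237, 0.0951]
ee_rot: [0.08, 3.138, 0.0]
contact_force: [4.6, 0.3, 2.7]
gripper_width: 0.014
finger_force: 15.0
```

Call:
drive_tool(
  rows=[
    [-0.05,0,0,0,0,0],
  ],
)

```text
time: 9.37
tcp_pos: [0.5749, 0.0237, 0.0951]
ee_rot: [-0.08, -3.139, -0.0]
contact_force: [-8.0, 1.4, 16.3]
gripper_width: 0.0136
finger_force: 15.0
```

Call:
drive_tool(
  rows=[
    [-0.05,0,0,0,0,0],
  ],
)

```text
time: 9.45
tcp_pos: [0.5752, 0.0237, 0.0948]
ee_rot: [-0.08, -3.135, -0.0]
contact_force: [-12.3, 1.6, 20.1]
gripper_width: 0.0139
finger_force: 15.0
```

Call:
drive_tool(
  rows=[
    [-0.05,0,0,0,0,0],
  ],
)

```text
time: 9.53
tcp_pos: [0.5758, 0.0237, 0.0945]
ee_rot: [-0.08, -3.132, -0.0]
contact_force: [-15.7, 2.4, 18.2]
gripper_width: 0.0139
finger_force: 15.0
```

Call:
drive_tool(
  rows=[
    [-0.05,0,0,0,0,0],
  ],
)

```text
time: 9.62
tcp_pos: [0.577, 0.0235, 0.0943]
ee_rot: [-0.08, -3.13, -0.0]
contact_force: [-14.7, 1.3, 18.2]
gripper_width: 0.014
finger_force: 15.0
```

Run:
```python
from h import *
o=env.get_obs();print(o['contact_force'],o['wrist_torque'],o['tcp_pos'],o['ee_rot'])
```

```text
[-14.7012   1.2852  18.1825] [ 0.2576  2.6451 -0.043 ] [0.577  0.0235 0.0943] [-0.0799 -3.1302 -0.0001]
```

Call:
drive_tool(
  rows=[
    [0.1,0,0,0,0,0],
    [0,0,0,0,0,0],
    [0,0,0,0,0,0],
    [0,0,0,0,0,0],
  ],
  grip=-0.5,
)

```text
time: 9.95
tcp_pos: [0.5777, 0.0235, 0.0942]
ee_rot: [-0.08, -3.14, 0.0]
contact_force: [1.0, -0.1, -0.1]
gripper_width: 0.0231
finger_force: 0.0
```

Call:
drive_tool(
  rows=[
    [0,0,0,0,0,0],
  ],
)

```text
time: 10.03
tcp_pos: [0.5779, 0.0234, 0.0944]
ee_rot: [-0.08, -3.14, 0.0]
contact_force: [-0.1, -0.4, -0.1]
gripper_width: 0.023
finger_force: 0.0
```

Call:
drive_tool(
  rows=[
    [0,0,0,0,0,0],
    [0,0,0,0,0,0],
    [0,0,0,0,0,0],
  ],
  grip=-1,
  grip_force=10,
)

```text
time: 10.28
tcp_pos: [0.5781, 0.0234, 0.0945]
ee_rot: [-0.08, -3.14, -0.0]
contact_force: [1.8, 0.4, -1.3]
gripper_width: 0.014
finger_force: 10.0
```

Call:
drive_tool(
  rows=[
    [0.02,0,0,0,0,0],
  ],
)

```text
time: 10.37
tcp_pos: [0.5775, 0.0235, 0.0945]
ee_rot: [0.08, 3.14, 0.0]
contact_force: [0.7, 0.3, -3.4]
gripper_width: 0.0136
finger_force: 10.0
```

Call:
drive_tool(
  rows=[
    [0.02,0,0,0,0,0],
  ],
)

```text
time: 10.45
tcp_pos: [0.5766, 0.0235, 0.0945]
ee_rot: [0.08, 3.14, 0.0]
contact_force: [0.4, -0.3, -2.6]
gripper_width: 0.014
finger_force: 10.0
```

Call:
drive_tool(
  rows=[
    [0.02,0,0,0,0,0],
  ],
)

```text
time: 10.53
tcp_pos: [0.5756, 0.0236, 0.0945]
ee_rot: [0.08, 3.141, 0.0]
contact_force: [1.1, 0.1, -1.7]
gripper_width: 0.0142
finger_force: 10.0
```

Call:
drive_tool(
  rows=[
    [0.02,0,0,0,0,0],
  ],
)

```text
time: 10.62
tcp_pos: [0.5748, 0.0236, 0.0946]
ee_rot: [0.08, 3.14, -0.0]
contact_force: [1.1, -0.1, -0.9]
gripper_width: 0.0139
finger_force: 10.0
```

Call:
drive_tool(
  rows=[
    [0.02,0,0,0,0,0],
  ],
)

```text
time: 10.7
tcp_pos: [0.574, 0.0236, 0.0946]
ee_rot: [0.08, 3.14, -0.0]
contact_force: [1.7, 0.1, -2.2]
gripper_width: 0.0138
finger_force: 10.0
```

Call:
drive_tool(
  rows=[
    [0.02,0,0,0,0,0],
  ],
)

```text
time: 10.78
tcp_pos: [0.5732, 0.0237, 0.0946]
ee_rot: [0.08, 3.141, -0.0]
contact_force: [1.1, -0.3, -1.5]
gripper_width: 0.0145
finger_force: 10.0
```

Call:
drive_tool(
  rows=[
    [0,0,0,0,0,0],
    [0,0,0,0,0,0],
    [0,0,-0.92,0,0,0],
    [0,0,-0.92,0,0,-0.039],
    [0,0,-0.92,0,0,-0.039],
  ],
  grip=0,
)

```text
time: 11.2
tcp_pos: [0.5725, 0.0237, 0.2059]
ee_rot: [0.313, -3.124, -0.0]
contact_force: [1.1, 0.5, -0.6]
gripper_width: 0.0448
finger_force: 0.0
```

Call:
drive_tool(
  rows=[
    [0,0,-0.92,0,0,-0.039],
    [-0.912,-0.259,0,0,0,0],
    [-0.912,-0.259,0,0,0,0],
    [-0.912,-0.259,0,0,0,0],
    [0,0,0,0,0,0],
  ],
)

```text
time: 11.62
tcp_pos: [0.6922, 0.0285, 0.2415]
ee_rot: [-0.495, 3.099, -0.001]
contact_force: [-2.5, 0.1, 0.1]
gripper_width: 0.046
finger_force: 0.0
```

Call:
drive_tool(
  rows=[
    [0,0,1,0,0,0],
    [0,0,0,0,0,0],
    [0,0,0,0,0,0],
  ],
  grip_force=25,
)

```text
time: 11.87
tcp_pos: [0.6847, 0.0282, 0.1997]
ee_rot: [0.495, -3.097, -0.001]
contact_force: [0.7, 0.3, 0.4]
gripper_width: 0.0457
finger_force: 0.0
```

Call:
drive_tool(
  rows=[
    [0,0,0,0,0,0],
    [0,0,0,0,0,0],
    [0,0,0,0,0,0],
    [0,0,0,0,0,0],
    [0,0,0,0,0,0],
  ],
  grip=-1,
)

```text
time: 12.28
tcp_pos: [0.6872, 0.0283, 0.2029]
ee_rot: [-0.495, 3.101, -0.0]
contact_force: [-0.4, -0.1, -0.2]
gripper_width: 0.015
finger_force: 0.0
```

Call:
drive_tool(
  rows=[
    [0,0,0,0,0,0],
  ],
)

```text
time: 12.37
tcp_pos: [0.6871, 0.0285, 0.2027]
ee_rot: [-0.495, 3.101, 0.0]
contact_force: [-1.7, 0.8, 3.3]
gripper_width: 0.012
finger_force: 25.0
```

Call:
drive_tool(
  rows=[
    [0,0,0,0,0,0.035],
    [0,0,0,0,0,0.035],
    [0,0,0,0,0,0],
    [0,0,0,0,0,0],
  ],
)

```text
time: 12.7
tcp_pos: [0.6872, 0.0282, 0.2027]
ee_rot: [-0.157, 3.137, -0.0]
contact_force: [-0.9, -0.5, 5.4]
gripper_width: 0.0116
finger_force: 25.0
```

Call:
drive_tool(
  rows=[
    [0,0,0,0,0,0],
    [0,0,0,0,0,0],
    [0,0,-0.5,0,0,0],
    [0,0,-0.5,0,0,0],
    [0,0,0,0,0,0.023],
  ],
  grip=-0.3,
)

```text
time: 13.12
tcp_pos: [0.6886, 0.0283, 0.2455]
ee_rot: [-0.043, 3.137, 0.0]
contact_force: [0.2, 0.2, 0.7]
gripper_width: 0.0319
finger_force: 0.0
```

Call:
drive_tool(
  rows=[
    [0,0,0,0,0,0.023],
    [0.947,-0.087,0,0,0,0],
    [0.947,-0.087,0,0,0,0],
    [0.947,-0.087,0,0,0,0],
    [0,0,0.7,0,0,0],
  ],
)

```text
time: 13.53
tcp_pos: [0.5697, 0.0231, 0.2178]
ee_rot: [0.072, 3.137, 0.0]
contact_force: [2.5, 0.5, 0.4]
gripper_width: 0.0324
finger_force: 0.0
```

Call:
drive_tool(
  rows=[
    [0,0,0.7,0,0,0],
    [0,0,0,0,0,0],
    [0,0,0,0,0,0],
  ],
)

```text
time: 13.78
tcp_pos: [0.5721, 0.0232, 0.185]
ee_rot: [-0.073, -3.138, 0.0]
contact_force: [0.2, 0.3, -0.1]
gripper_width: 0.0324
finger_force: 0.0
```

Call:
drive_tool(
  rows=[
    [0,0,0.75,0,0,0],
    [0,0,0.75,0,0,0],
    [0,0,0.75,0,0,0],
    [0,0,0,0,0,0],
    [0,0,0,0,0,0],
  ],
)

```text
time: 14.2
tcp_pos: [0.5731, 0.0233, 0.096]
ee_rot: [-0.074, -3.139, 0.0]
contact_force: [0.3, 0.6, 0.1]
gripper_width: 0.0323
finger_force: 0.0
```

Call:
drive_tool(
  rows=[
    [0,0,0,0,0,0],
    [0,0,0,0,0,0],
    [0,0,0,0,0,0],
    [0,0,0,0,0,0],
  ],
  grip=-1,
  grip_force=10,
)

```text
time: 14.53
tcp_pos: [0.5744, 0.0233, 0.0978]
ee_rot: [0.075, 3.137, 0.0]
contact_force: [-0.5, 1.1, 8.2]
gripper_width: 0.0139
finger_force: 10.0
```

Call:
drive_tool(
  rows=[
    [0.02,0,0,0,0,0],
  ],
)

```text
time: 14.62
tcp_pos: [0.5743, 0.0233, 0.0978]
ee_rot: [0.075, 3.136, 0.0]
contact_force: [5.0, -0.7, 2.6]
gripper_width: 0.014
finger_force: 10.0
```

Call:
drive_tool(
  rows=[
    [0.02,0,0,0,0,0],
  ],
)

```text
time: 14.7
tcp_pos: [0.5742, 0.0233, 0.0978]
ee_rot: [0.075, 3.134, 0.0]
contact_force: [7.0, 0.1, 3.4]
gripper_width: 0.0141
finger_force: 10.0
```

Call:
drive_tool(
  rows=[
    [0.02,0,0,0,0,0],
  ],
)

```text
time: 14.78
tcp_pos: [0.5739, 0.0234, 0.0978]
ee_rot: [0.075, 3.133, 0.0]
contact_force: [8.4, -0.2, 2.5]
gripper_width: 0.0136
finger_force: 10.0
```

Call:
drive_tool(
  rows=[
    [0.02,0,0,0,0,0],
  ],
)

```text
time: 14.87
tcp_pos: [0.5733, 0.0234, 0.0978]
ee_rot: [0.075, 3.133, 0.0]
contact_force: [9.1, -0.5, 3.3]
gripper_width: 0.0137
finger_force: 10.0
```

Call:
drive_tool(
  rows=[
    [0.02,0,0,0,0,0],
  ],
)

```text
time: 14.95
tcp_pos: [0.5726, 0.0234, 0.0979]
ee_rot: [0.075, 3.133, 0.0]
contact_force: [9.0, -0.9, 2.4]
gripper_width: 0.0141
finger_force: 10.0
```

Free before, the gauge now drags at about 9 N with 2.8 N of downward press. Corrected, that is about 7 N of pull and a blade force of about 5.5 N, near the middle of the allowed band. I'm leaving the screw there and drawing the gauge out.

Call:
drive_tool(
  rows=[
    [0.1,0,0,0,0,0],
    [0.1,0,0,0,0,0],
    [0.1,0,0,0,0,0],
    [0.1,0,0,0,0,0],
  ],
  grip_force=30,
)

```text
time: 15.28
tcp_pos: [0.5567, 0.0242, 0.0978]
ee_rot: [0.074, 3.133, 0.0]
contact_force: [8.0, -0.1, 2.6]
gripper_width: 0.0138
finger_force: 30.0
```

Call:
drive_tool(
  rows=[
    [0.1,0,0,0,0,0],
    [0.1,0,0,0,0,0],
    [0.1,0,0,0,0,0],
  ],
)

```text
time: 15.53
tcp_pos: [0.5446, 0.0248, 0.0978]
ee_rot: [0.075, 3.133, 0.001]
contact_force: [7.3, -0.6, 6.0]
gripper_width: 0.0141
finger_force: 30.0
```

Call:
drive_tool(
  rows=[
    [0.1,0,0,0,0,0],
    [0.1,0,0,0,0,0],
    [0.1,0,0,0,0,0],
  ],
)

```text
time: 15.78
tcp_pos: [0.532, 0.0254, 0.0978]
ee_rot: [0.075, 3.134, 0.001]
contact_force: [5.6, -0.8, 7.8]
gripper_width: 0.0137
finger_force: 30.0
```

Call:
drive_tool(
  rows=[
    [0.2,0,0,0,0,0],
    [0.2,0,0,0,0,0],
    [0.2,0,0,0,0,0],
    [0.2,0,0,0,0,0],
    [0.2,0,0,0,0,0],
  ],
)

```text
time: 16.2
tcp_pos: [0.4921, 0.0273, 0.0978]
ee_rot: [0.075, 3.133, 0.001]
contact_force: [5.4, -0.7, 7.5]
gripper_width: 0.0137
finger_force: 30.0
```

Call:
drive_tool(
  rows=[
    [0.2,0,0,0,0,0],
    [0.2,0,0,0,0,0],
    [0,0,0,0,0,0],
    [0,0,0,0,0,0],
  ],
)

```text
time: 16.53
tcp_pos: [0.475, 0.0282, 0.0977]
ee_rot: [0.075, 3.136, 0.001]
contact_force: [-0.5, -0.0, 14.2]
gripper_width: 0.0138
finger_force: 30.0
```

Call:
drive_tool(
  rows=[
    [0,0,-0.3,0,0,0],
    [0,0,-0.8,0,0,0],
    [0,0,-0.9,0,0,0],
    [0,0,-0.9,0,0,0],
    [0,-0.3,0,0,0,0],
  ],
)

```text
time: 16.95
tcp_pos: [0.4757, 0.017, 0.2183]
ee_rot: [0.073, 3.131, 0.002]
contact_force: [0.7, 0.0, -0.2]
gripper_width: 0.0139
finger_force: 30.0
```

Call:
drive_tool(
  rows=[
    [0,-0.8,0,0,0,0],
    [0,-0.85,0,0,0,0],
    [0,-0.85,0,0,0,0],
    [0,-0.85,0,0,0,0],
    [0,-0.85,0,0,0,0],
  ],
)

```text
time: 17.37
tcp_pos: [0.4637, -0.1532, 0.2122]
ee_rot: [-0.074, -3.141, -0.0]
contact_force: [-0.5, 0.2, -1.0]
gripper_width: 0.0136
finger_force: 30.0
```

Call:
drive_tool(
  rows=[
    [0,-0.85,0,0,0,0],
    [0,-0.85,0,0,0,0],
    [0,-0.8,0,0,0,0],
    [0,-0.3,0,0,0,0],
    [0,0,0,0,0,0],
  ],
)

```text
time: 17.78
tcp_pos: [0.4587, -0.2659, 0.2119]
ee_rot: [0.079, 3.141, -0.001]
contact_force: [0.1, -0.6, -1.6]
gripper_width: 0.0138
finger_force: 30.0
```

Run:
```python
from h import *
o=env.get_obs();print(o['tcp_pos'],o['ee_rot'],o['contact_force'],o['gripper_width'],o['time'])
a=env.camera('scene');b=env.camera('side')
cv2.imwrite('pics/m1.png',np.hstack([cv2.resize(a[80:300,80:330],(400,352)),cv2.resize(b[130:350,180:400],(352,352))]))
```

```text
[ 0.4587 -0.2659  0.2119] [ 0.0793  3.1406 -0.0008] [ 0.0632 -0.5511 -1.5616] 0.013791308493074247 17.7833
```

View pics/m1.png

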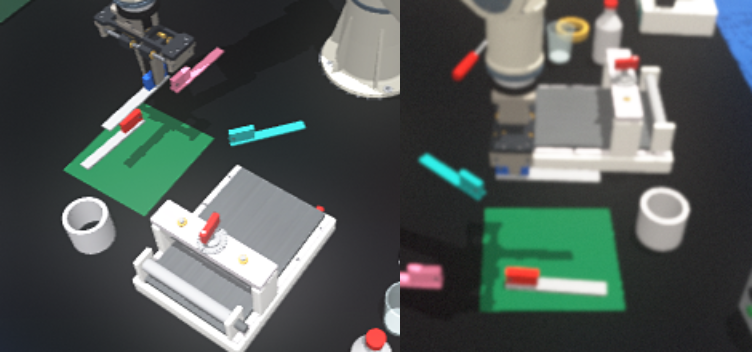

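The gauge hangs level over the mat (scene crop (135,100), shadow on the free part) and the screw bar is undisturbed. Lowering now.

Call:
drive_tool(
  rows=[
    [0,0,0.8,0,0,0],
    [0,0,0.9,0,0,0],
    [0,0,0.9,0,0,0],
    [0,0,0.9,0,0,0],
    [0,0,0.45,0,0,0],
  ],
)

```text
time: 18.3
tcp_pos: [0.4573, -0.2607, 0.0505]
ee_rot: [-0.072, -3.137, -0.004]
contact_force: [-1.1, 0.6, -1.5]
gripper_width: 0.0139
finger_force: 30.0
```

Call:
drive_tool(
  rows=[
    [0,0,0,0,0,0],
    [0,0,0,0,0,0],
  ],
)

```text
time: 18.47
tcp_pos: [0.4588, -0.2621, 0.0535]
ee_rot: [-0.073, -3.139, -0.002]
contact_force: [0.3, -0.1, -0.4]
gripper_width: 0.0142
finger_force: 30.0
```

Call:
drive_tool(
  rows=[
    [0,0,0.15,0,0,0],
    [0,0,0.1,0,0,0],
    [0,0,0,0,0,0],
  ],
)

```text
time: 18.72
tcp_pos: [0.4596, -0.2637, 0.0444]
ee_rot: [0.074, 3.14, -0.001]
contact_force: [-0.5, 1.0, -1.1]
gripper_width: 0.0141
finger_force: 30.0
```

Call:
drive_tool(
  rows=[
    [0,0,0.05,0,0,0],
    [0,0,0,0,0,0],
  ],
)

```text
time: 18.88
tcp_pos: [0.4594, -0.2638, 0.0422]
ee_rot: [0.075, 3.14, -0.001]
contact_force: [0.5, -0.0, -0.8]
gripper_width: 0.0137
finger_force: 30.0
```

Call:
drive_tool(
  rows=[
    [0,0,0.04,0,0,0],
    [0,0,0,0,0,0],
  ],
)

```text
time: 19.05
tcp_pos: [0.4593, -0.2638, 0.0403]
ee_rot: [0.075, 3.14, -0.0]
contact_force: [0.0, -0.6, -0.1]
gripper_width: 0.0139
finger_force: 30.0
```

Call:
drive_tool(
  rows=[
    [0,0,0.03,0,0,0],
    [0,0,0,0,0,0],
  ],
)

```text
time: 19.22
tcp_pos: [0.4593, -0.2639, 0.0398]
ee_rot: [0.075, 3.14, -0.0]
contact_force: [-3.1, 1.3, 10.0]
gripper_width: 0.0137
finger_force: 30.0
```

Call:
drive_tool(
  rows=[
    [0,0,0.02,0,0,0],
    [0,0,0,0,0,0],
  ],
)

```text
time: 19.38
tcp_pos: [0.4594, -0.2639, 0.0398]
ee_rot: [0.075, 3.14, -0.0]
contact_force: [-4.9, 2.3, 21.3]
gripper_width: 0.0136
finger_force: 30.0
```

On the mat. I'll release and lift.

Call:
drive_tool(
  rows=[
    [0,0,-0.04,0,0,0],
    [0,0,0,0,0,0],
  ],
)

```text
time: 19.55
tcp_pos: [0.4594, -0.2639, 0.0403]
ee_rot: [0.075, 3.14, -0.001]
contact_force: [0.6, 1.0, -1.2]
gripper_width: 0.0137
finger_force: 30.0
```

Call:
drive_tool(
  rows=[
    [0,0,0,0,0,0],
    [0,0,0,0,0,0],
    [0,0,0,0,0,0],
    [0,0,0,0,0,0],
  ],
  grip=-0.3,
)

```text
time: 19.88
tcp_pos: [0.459, -0.2636, 0.0396]
ee_rot: [-0.075, -3.14, -0.0]
contact_force: [-0.7, 0.2, -0.1]
gripper_width: 0.032
finger_force: 0.0
```

Call:
drive_tool(
  rows=[
    [0,0,-0.5,0,0,0],
    [0,0,-0.9,0,0,0],
    [0,0,-0.9,0,0,0],
    [0,0,-0.9,0,0,0],
    [0,0,0,0,0,0],
  ],
)

```text
time: 20.3
tcp_pos: [0.4623, -0.2655, 0.1741]
ee_rot: [0.075, 3.132, -0.007]
contact_force: [1.3, -0.5, 0.2]
gripper_width: 0.0323
finger_force: 0.0
```

```bash
python3 w.py w3 .04
python3 - <<'E'
from h import *
a=env.camera('scene');b=env.camera('side')
cv2.imwrite('pics/m2.png',np.hstack([cv2.resize(cv2.imread('pics/w3.png'),(400,300)),cv2.resize(b[130:350,150:440],(396,300))]))
E
```

```text
(array([ 0.4623, -0.2655,  0.1741]), array([ 0.0747,  3.1324, -0.0072])) [-0.5241  0.2786  1.8958 -0.0001  0.9577 -2.0472] 20.3
psi 87.26839900513936
blue [253 151  14  42 365] [259.6247 164.9616]
[ 0.4458 -0.2629] [0.0124 0.0405] yaw -2.328805778335459
red [165 168  19  56 470] [175.7511 191.6915]
[ 0.4182 -0.2963] [0.0073 0.0228] yaw -4.937073251411953
```

View pics/m2.png

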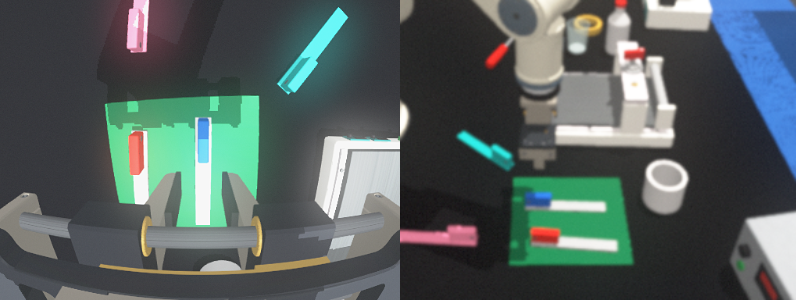

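The blue gauge lies flat, handle up, on the mat's free part (wrist crop (203,145), side crop (565,203)), with the red gauge untouched. Handing in.

```bash
python3 -c "
from rig import env
print(env.finish_job())"
```

```text
the job is handed in; nothing more can be done
None
```

The job is handed in, though no verdict came back: the screw is set at about 1.42 rad (estimated blade force 5 to 5.5 N, pull about 7 N against the 6 N wanted), and the gauge was drawn out and lies flat, handle up, on the mat.

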